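Close the keeper and hold the lid press down on its third click

TASK

Seal the preserve jar that stands in the bench lid press: first swing the keeper bar shut in front of the jar until it clicks home in its catch, then push the spring-return dial's grip down past its first two clicks to the third, so that the pad presses the gold lid fully home. Keep holding the dial there against its spring: the job finishes with the robot still holding it down, the lid under pressure. Do not start pressing before the keeper is shut, and leave the other jars and the bottle where they stand.

Things in the scene. Friction and masses are not known exactly. Their poses are not given: they have to be found in the camera images.
- press: Green bench lid press, fixed on a grey base plate 225 x 190 x 18 mm. Origin on the table under the centre of the jar nest; x from its open front to the column, y to its left, z up. mm in this frame: column x 90 to 140, y -23 to 23, to z 273; head x -25 to 140, y -25 to 25, z 180 to 265; pad rod on the z axis, to z 308. Keeper bar in front, dial on the right (-y) flank.
- keeper (a joint): Keeper bar: steel, 163 mm long, 12 thick, level at z 52 to 68 mm, on an upright hinge at its right end. 0 = shut across the jar's front, on its stop; grows as the left end swings out towards the robot (limit 1.2). Stays where left. A ball catch resists from about 0.1 rad, about 4 to 6 N at the post, then holds it shut (under 0.03). It nudges the jar back into the nest.
- keeper_hinge (a point): Point on the keeper's upright hinge axis, at bar height. In the press frame x -48, y -62, z 60 mm.
- keeper_handle (a point): Red upright handle post at the bar's free (left) end: 16 mm thick, from z 68 to z 110 mm; the point is on its axis at z 90 mm, 150 mm from the hinge axis. Shut it stands at x -48, y 88 mm in the press frame. Push or pinch it from above.
- dial (a joint): Spring-return dial on the press's right flank: notched steel disc, 140 mm arm, grip at its end. Level axis parallel to press y through x 30, z 220 mm. 0 = at rest, arm rising 0.56 rad above level towards the front; grows as the grip goes down. Clicks at 0.36, 0.72, 1.08 rad, stop at 1.15. Springs back to 0 when let go. 5 to 15 N at the grip over the clicks, about 10 N to hold the third.
- grip_mid (a point): Middle of the dial's round black grip, on its axis: 26 mm thick, 100 mm long, parallel to press y (80 to 180 mm right of the nest). At rest at x -89, y -130, z 294 mm in the press frame; at the third click x -92, y -130, z 150 mm, on a 140 mm arc about the dial axis (20 mm further from the column midway).
- dial_lever: The whole dial: disc, arm and black grip (push on the grip). Its origin lies on the dial axis, not at the grip: use grip_mid for where the grip is.
- pad: Round black rubber pad (52 mm across, 12 mm thick) on the press's rod over the jar, sprung by 2.5 N/mm; it travels down with the dial. Origin at the foot of the press, on the pad's axis; underside 131 mm above that.
- jar: Amber preserve jar with a paper band, 68 mm across, 87 mm high with its lid home, 0.3 kg, loose in the nest on the 18 mm base. Origin: centre of its underside, z up. It may stand a few mm forward of the nest.
- lid (a joint): Gold press-on lid of that jar (65 mm across, 14 mm high). 0 = fully home; at the start about 0.003 (3 mm proud). About 5 N push it down and it stays.
- tall_jar: Bystander: red jar, 74 mm across, 130 mm high, origin under its centre, beside the press on its left.
- dark_jar: Bystander: dark jar, 74 mm across, 110 mm high, origin under its centre, standing off to the left of the press, near its front.
- sauce: Bystander: green bottle with a red cap, 52 mm across, 150 mm high, origin under its centre, right of the press.
There are look-alikes about, which are no part of the job. Of the things like the jar, leave any that is blue; of the rest the smaller one is meant.

How it is judged:
On the way, in this order (a step that is already met when the one before it is completed fails the run):
1. the keeper bar is shut in its catch, the dial still at rest (value of joint keeper below 0.03 rad and value of joint dial below 0.2 rad), for 0.2 s.
2. the dial is on its third click and the lid is home (value of joint dial above 1.02 rad and value of joint lid below 0.001 m), for 0.3 s.
At the end, for the whole second after the job is handed in: The robot's fingers still push on the dial's grip (over 3 N) and hold the dial on its third click (over 1.02 rad); the keeper bar is shut in its catch (under 0.03 rad); the lid is home (under 1 mm) with the pad pressing on it with over 4 N; the jar stands upright in its nest (within 6 mm, 0.06 rad) (all of step 2 and value of joint keeper below 0.03 rad and contact force between the fingers and dial_lever above 3 N and contact force between pad and jar above 4 N and horizontal distance between jar and press below 0.006 m and angle between jar's own z axis and vertical below 0.06 rad); the arm keeps its last pose, push and grip.
It fails at once if the dial is pressed (over 0.25 rad) while the keeper is not shut (value of joint dial above 0.25 rad and value of joint keeper above 0.06 rad).
It fails at once if another jar or the bottle is shifted by more than 30 mm or tipped (distance of any of tall_jar, dark_jar, sauce from where it was at the start of the episode above 0.03 m or angle between any of tall_jar, dark_jar, sauce's own z axis and vertical above 0.4 rad).
It also fails if it takes over 58 s, if anything falls off the work surface, if the arm or the gripper's body presses on something with over 40 N, if the wrist force passes 120 N, or if a joint passes its speed limit or range.

ROBOT

A 7-joint arm with a two-finger parallel gripper is mounted at the origin on the work surface. World frame = base frame: x ahead of the robot, y to its left, z up, the work surface at z = 0. Lengths are in m, angles in rad, forces in N, time in s.
With the tool pointing down it reaches from about 0.4 to 0.85 m from the base axis. Payload 10.4 kg.
Tool frame: the origin (TCP) lies at the very end of the fingers, on their centre line; the grasp point (between the pads) lies 19 mm behind it (manip.pinch_z is the distance from the TCP to the grasp point, in m); z points along the fingers, y is the line along which they close (so a half turn about z gives the same grasp; the last joint's range is limited). The gripper opens to 85 mm and grips with 20 to 120 N. Pads are 22 mm wide; open, the fingers measure 114 mm over their backs; the gripper's body (76 mm by 85 mm) begins 54 mm behind the grasp point. The pads swing forward as they close: fully open they stand 13 mm farther back than shut.
Start: joints at [-1.138, 0.332, -0.065, 1.46, 0.022, 1.35, -0.088], TCP at [0.275, 0.561, 0.231] pointing down, gripper open.
Joint ranges: [-2.6, 2.6], [-0.5, 2.12], [-1.47, 1.34], [0.16, 2.42], [-1.27, 4.41], [0.06, 2.06], [-2.6, 2.6]. Speed limits (rad/s): [2.22, 2.22, 2.79, 2.79, 3.14, 3.14, 3.14].

INTERFACE

Orientations are given as a unit quaternion [x, y, z, w].
In Python, from workcell import manip gives the robot as it stands. The module is installed in compiled form; this text tells all that it offers.
- The arm moves only by the shell command python3 -m creep 'ROWS' [OPENING] [FORCE]. ROWS is a JSON object of lists of equal length, an entry for each row: "slide": the shift along the tool's x, y, z in m, a list of three; "twist": the turn about the tool's z in degrees. A call has 1 to 8 rows; each row shifts and turns the commanded pose from where the row before left it, along the tool's axes as they then stand; what a row does not reach is not made up. A row lasts 1/8 s, in which the tool goes at most 62.5 mm and 10.7 degrees, less where a joint would pass 70% of its speed; a pose out of reach is approached as far as the arm can. A call with a gripper value outside its range is refused whole. OPENING is the opening in per cent of the stroke, from 0 (shut) to 100 (fully open), set as the call begins (- or left out, the last holds). The fingers move at their own pace and stop on an object; FORCE is the grip in N (left out, the last holds). Time passes only in rows, so rows that do not move let the fingers close. It gives the time, the measured TCP pose, the force, the opening and the grip force at its end, in the units of the state.
- manip.get_obs(): the state, without advancing time (a new reading comes with each control period).
- manip.camera(name): name is "side" or "top"; returns (picture, depth): 480x640x3 uint8, blue, green, red; 480x640 float32, m along the optical axis (not along the pixel's ray), 0 where there is no reading.
- manip.camera_params(name): a dict with "intrinsics" (3x3 intrinsics, pixels), "R" (3x3) and "t" (3): a world point X has camera coordinates R X + t. Camera axes: x right, y down, z forward; pixel columns grow to the right and rows downward; lengths in m; the calibration is good to about 2 mm. A picture is of the moment at which its call begins. camera_params takes no time and is no camera call.
- manip.hand_in(): hands the job in; it is judged then, once.
The state is a dict: "clock": time; "joint_pos": joint angles; "joint_velocities": joint speeds; "tau": joint torques, N m; "position": TCP position; "ee_rot": TCP orientation; "ft_force": force on the tool from outside, world axes, zero at the start; "torque": the same for the moment, N m; "grip_width": opening from 0.0 (shut) to 1.0 (fully open); "grasp_force": force on a finger pad.
Only numpy, scipy, OpenCV 4.12 (cv2) and the standard library are available. Lean on these libraries where they do the work, as an engineer would, in place of code of your own. Each camera call takes 0.05 s, during which the arm holds its last target. There are 200 camera calls.

## Working session

There is one attempt and no reset: what is moved stays moved. The work goes in short steps, Python scripts to look and compute and a shell command to move; the robot and the scene stay as the last step left them, time stands still between calls to the robot, and variables do not carry over. Pictures are saved under pics/ and viewed, at most 10 in all, crops included, and the job is handed in when it is done.

```bash
mkdir -p pics; python3 - <<'E'
from workcell import manip
import cv2,numpy as np
o=manip.get_obs();print(o)
for n in("side","top"):
    p,d=manip.camera(n);cv2.imwrite(f"pics/{n}0.png",p);np.save(f"{n}0.npy",d)
    c=manip.camera_params(n);print(n,c, "cam pos",-np.array(c["R"]).T@np.array(c["t"]))
E
```

```text
{'clock': 0.0, 'joint_pos': array([-1.13759831,  0.33289318, -0.06468388,  1.46092545,  0.02155001,
        1.34989459, -0.08850414]), 'joint_velocities': array([ 0.00141289, -0.00040379,  0.00137002,  0.00066493, -0.0007417 ,
       -0.00045656,  0.0001789 ]), 'tau': array([ 4.09755667e-04, -6.25429702e+01,  4.96306247e-02, -3.91622400e+01,
        1.63914176e-02,  9.79423552e-03,  6.41060666e-06]), 'position': array([0.27494767, 0.56086362, 0.23051014]), 'ee_rot': array([ 2.25936029e-01,  9.74141879e-01, -6.97883052e-04, -1.50744206e-04]), 'ft_force': array([ 0.24891317, -0.54750034, -0.51068942]), 'torque': array([0.03896812, 0.01121151, 0.00064548]), 'grasp_force': 0.0, 'grip_width': 0.9976266294624532}
side {'intrinsics': array([[451.11594951,   0.        , 325.52126483],
       [  0.        , 451.11594951, 240.06164702],
       [  0.        ,   0.        ,   1.        ]]), 'R': array([[-0.99476697, -0.10195379,  0.00664131],
       [-0.07060685,  0.63901992, -0.7659427 ],
       [ 0.07384683, -0.76240342, -0.64287454]]), 't': array([0.60663518, 0.14599472, 0.99692541])} cam pos [0.54014908 0.72861455 0.7486927 ]
top {'intrinsics': array([[622.99066642,   0.        , 319.01409642],
       [  0.        , 622.99066642, 235.87578025],
       [  0.        ,   0.        ,   1.        ]]), 'R': array([[ 0.0050437 , -0.99985614,  0.01619447],
       [-0.97999317, -0.00816446, -0.19886361],
       [ 0.19896722, -0.01486746, -0.97989336]]), 't': array([0.06161396, 0.62834186, 1.34509959])} cam pos [0.34782925 0.08673338 1.44201069]
```

View pics/side0.png

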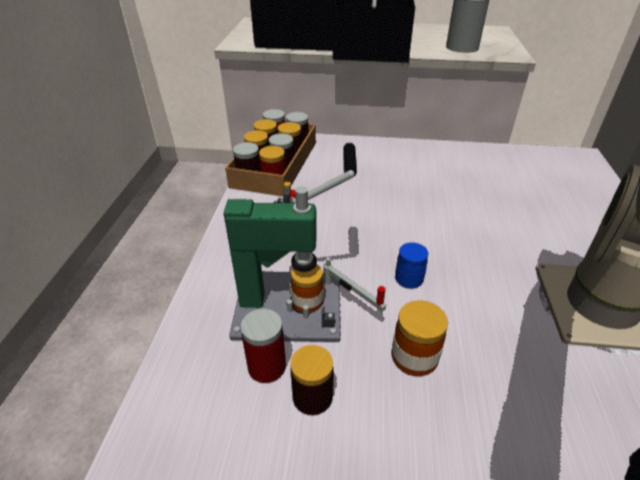

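View pics/top0.png

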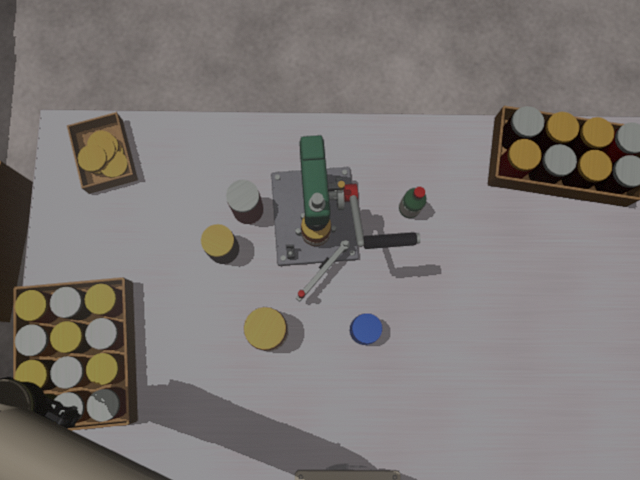

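The side view shows the press with its rod top near (302,192), the red keeper post at (381,295) and the grip at (349,158). The top view shows the rod at (317,201), the post at (301,294), the grip at (390,240) and the hinge near (346,246). I'll measure these points by casting rays.

```bash
cat >h.py <<'E'
from workcell import manip
import cv2,numpy as np
def ray(n,u,v):
    c=manip.camera_params(n);K,R,t=map(np.array,(c["intrinsics"],c["R"],c["t"]))
    return -R.T@t,R.T@np.linalg.solve(K,[u,v,1.])
def onz(n,u,v,z):
    o,d=ray(n,u,v);return o+d*(z-o[2])/d[2]
def dep(n,D,u,v):
    o,d=ray(n,u,v);return o+d*D[int(v),int(u)]
def two(a,b):
    (o,d),(p,e)=ray("top",*a),ray("side",*b)
    s=np.linalg.lstsq(np.c_[d,-e],p-o,rcond=None)[0]
    return (o+s[0]*d+p+s[1]*e)/2,np.linalg.norm(o+s[0]*d-p-s[1]*e)
def blob(p,f,box):
    x0,y0,x1,y1=box;h=cv2.cvtColor(p[y0:y1,x0:x1],cv2.COLOR_BGR2HSV);m=f(h).astype(np.uint8)
    n,l,s,c=cv2.connectedComponentsWithStats(m);i=1+np.argmax(s[1:,4]);return c[i]+[x0,y0],s[i]+[x0,y0,0,0,0],l==i
red=lambda h:((h[...,0]<8)|(h[...,0]>172))&(h[...,1]>150)&(h[...,2]>90)
blk=lambda h:h[...,2]<60
def R2(rpt): return rpt
E
python3 - <<'E'
from h import *
T=cv2.imread("pics/top0.png");S=cv2.imread("pics/side0.png");DT=np.load("top0.npy");DS=np.load("side0.npy")
for nm,p,f,b in(("post",T,red,(285,275,320,310)),("grip",T,blk,(360,225,425,255))):
    c,s,_=blob(p,f,b);print(nm,c,s)
    print(onz("top",*c,.105 if nm=="post" else .307),dep("top",DT,*c))
c,s,_=blob(S,red,(365,280,395,315));print("post side",c,s,dep("side",DS,*c))
c2,s,_=blob(S,blk,(335,135,365,180));print("grip side",c2,s,dep("side",DS,*c2))
print(two(blob(T,red,(285,275,320,310))[0],c),two(blob(T,blk,(360,225,425,255))[0],c2))
for u,v in((317,201),(317,199),(346,246)):print(u,v,dep("top",DT,u,v),onz("top",u,v,.308))
# plate corners
h=cv2.cvtColor(T,cv2.COLOR_BGR2HSV)
for u,v in((273,171),(350,168),(358,262),(279,265)):print(onz("top",u,v,.018),dep("top",DT,u,v))
big=np.hstack([cv2.resize(T[155:315,265:425],(400,400),interpolation=2),cv2.resize(S[170:350,225:405],(400,400),interpolation=2)])
cv2.imwrite("pics/z0.png",big)
E
```

```text
post [300.95833333 293.29166667] [299 291   5   6  24]
[0.49308941 0.10461701 0.105     ] [0.49248096 0.1045421  0.11060033]
grip [389.57538462 240.24923077] [363 233  54  16 650]
[ 0.57108585 -0.06179316  0.307     ] [ 0.57067527 -0.06152001  0.30908735]
post side [380.5483871 294.5483871] [377 286   8  19  93] [0.49056376 0.11112449 0.09852594]
grip side [349.33666667 157.62      ] [344 144  12  30 300] [ 0.57036296 -0.05206967  0.30516388]
(array([0.49224804, 0.10518413, 0.09292728]), np.float64(0.004358181015380754)) (array([ 0.57166307, -0.06269985,  0.29934909]), np.float64(0.001826069718315272))
317 201 [0.64524328 0.07363522 0.30676704] [0.64492026 0.07364945 0.308     ]
317 199 [0.6492008  0.07365418 0.30649416] [0.64880114 0.07367152 0.308     ]
346 246 [0.60452194 0.00505749 0.06592645] [0.5593659  0.01942549 0.308     ]
[0.793616   0.17544987 0.018     ] [0.79889552 0.17650056 0.00113522]
[ 0.80294    -0.00802223  0.018     ] [ 0.80349371 -0.00813752  0.01626747]
[ 0.57600733 -0.02545933  0.018     ] [ 0.57847893 -0.02667459  0.0025753 ]
[0.5676073  0.15715614 0.018     ] [0.56931125 0.15770213 0.0069596 ]
```

View pics/z0.png

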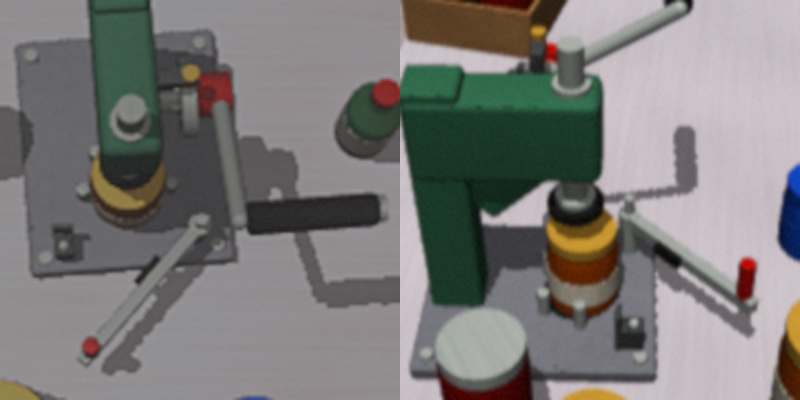

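The zoom confirms the bar open with its hinge at the plate's front right and the red post at the free end. Next: the remaining neighbours, and the shift over the post.

```bash
python3 - <<'E'
from h import *
DT=np.load("top0.npy")
for n,u,v in(("big",265,329),("big edge",281,315),("dark",218,240),("dark edge",232,240),("tall",243,193),("blue",366,327)):print(n,dep("top",DT,u,v))
E
cat >>h.py <<'E'
O=np.array([.648,.073]);Y=.07
def W(x,y): c,s=np.cos(Y),np.sin(Y);return O+np.array([c*x-s*y,s*x+c*y])
def go(x,y,z,ang=None):
    from scipy.spatial.transform import Rotation as R
    o=manip.get_obs();r=R.from_quat(o["ee_rot"]);m=r.as_matrix();d=np.array([x,y,z])-o["position"]
    a=np.degrees(np.arctan2(m[1,1],m[0,1]))
    print("pos",o["position"].round(4),"f",o["ft_force"].round(1),"clk",o["clock"],"w",o["grip_width"],"tool y deg",a.round(1),"slide",(m.T@d).round(4),"twist",None if ang is None else round(a-ang,1))
E
python3 -m creep '{"slide":[[-0.033,-0.026,0],[-0.033,-0.026,0],[-0.033,-0.026,0],[-0.033,-0.026,0],[-0.033,-0.026,0],[-0.033,-0.026,0],[-0.033,-0.026,0],[-0.033,-0.026,0]],"twist":[0,0,0,0,0,0,0,0]}' 60
python3 -c "
from h import *;go(.4925,.105,.2,48.6)"
```

```text
big [0.41583192 0.1789882  0.12089817]
big edge [0.44533039 0.14600876 0.11979509]
dark [0.60689183 0.28569712 0.11219441]
dark edge [0.6073008  0.25549289 0.11137465]
tall [0.70818628 0.23273731 0.12938849]
blue [ 0.42316185 -0.03630437  0.08646821]
clock: 1.1
position: [0.4209, 0.2568, 0.2311]
ee_rot: [0.226, 0.974, -0.0, -0.0]
ft_force: [0.5, 0.1, 0.8]
grip_width: 0.6
grasp_force: 0.0
pos [0.4209 0.2568 0.2311] f [0.5 0.1 0.8] clk 1.1 w 0.5995932469747333 tool y deg 63.9 slide [-0.1311 -0.1048  0.0311] twist 15.3
```

```bash
python3 -m creep '{"slide":[[-0.033,-0.026,0.004],[-0.033,-0.026,0.008],[-0.033,-0.026,0.008],[-0.032,-0.027,0.01],[0,0,0],[0,0,0]],"twist":[0,0,0,0,8,7]}'
python3 - <<'E'
from h import *
p,_=manip.camera("side");q,_=manip.camera("top")
cv2.imwrite("pics/a.png",np.hstack([cv2.resize(q[220:360,230:370],(400,400),interpolation=2),cv2.resize(p[200:340,310:450],(400,400),interpolation=2)]))
go(.4925,.105,.087,48.6)
E
```

```text
clock: 1.85
position: [0.4919, 0.1056, 0.2009]
ee_rot: [0.354, 0.935, -0.0, -0.0]
ft_force: [-0.3, -0.1, 0.1]
grip_width: 0.6
grasp_force: 0.0
pos [0.4918 0.1061 0.201 ] f [-0.   0.5  0.3] clk 1.95 w 0.6012667365021112 tool y deg 48.8 slide [-0.0013 -0.0004  0.114 ] twist 0.2
```

View pics/a.png

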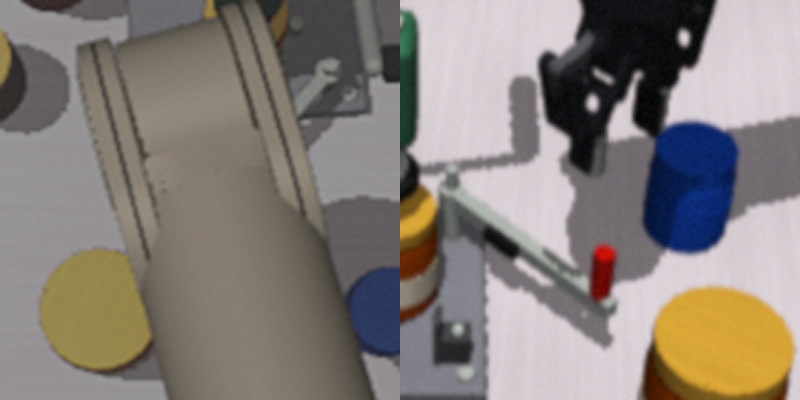

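The fingers hang straight over the red post (crop right: post at 603,270, fingers astride it). I'll descend and pinch.

```bash
python3 -m creep '{"slide":[[0,0,0.03],[0,0,0.03],[0,0,0.03],[0,0,0.02],[0,0,0.013],[0,0,0]],"twist":[0,0,0,0,0,0]}'
python3 -m creep '{"slide":[[0,0,0],[0,0,0],[0,0,0],[0,0,0],[0,0,0],[0,0,0]],"twist":[0,0,0,0,0,0]}' 5 25
```

```text
clock: 2.7
position: [0.4916, 0.1062, 0.0777]
ee_rot: [0.351, 0.937, -0.0, -0.001]
ft_force: [0.0, -0.0, -1.0]
grip_width: 0.6
grasp_force: 0.0
clock: 3.45
position: [0.4926, 0.1066, 0.0791]
ee_rot: [0.351, 0.936, 0.001, 0.0]
ft_force: [-1.0, -0.1, 6.4]
grip_width: 0.173
grasp_force: 26.3
```

Post pinched. Next I'll follow the 150 mm arc.

```bash
python3 -m creep '{"slide":[[0,0,-0.002],[-0.0004,0.010,0],[-0.0004,0.010,0],[-0.0004,0.010,0],[-0.0004,0.010,0],[-0.0004,0.010,0],[-0.0004,0.010,0],[-0.0004,0.010,0]],"twist":[0,3.8,3.8,3.8,3.8,3.8,3.8,3.8]}'
python3 -c "
from h import *
a,b=W(-48,88);go(a,b,.081,4)
h=W(-48,-62);p=manip.get_obs()['position'][:2]-h;print(h,a,b,np.linalg.norm(p),np.degrees(np.arctan2(p[1],p[0]))-94)"
```

```text
clock: 4.45
position: [0.548, 0.1468, 0.0794]
ee_rot: [0.558, 0.83, -0.001, -0.001]
ft_force: [-0.6, 1.1, -5.9]
grip_width: 0.172
grasp_force: 26.0
pos [0.548  0.1468 0.0794] f [-0.6  1.1 -5.9] clk 4.45 w 0.17197147718894926 tool y deg 22.2 slide [ 9.84802e+01 -1.80660e+01  9.52000e-02] twist 18.2
[-42.89799148 -65.13241869] -53.3894185778603 84.50023135008702 78.41509708159765 -37.64537084878116
```

```bash
sed -i 's/def W(x,y):/def W(x,y): x,y=x\/1e3,y\/1e3;/' h.py; python3 -m creep '{"slide":[[-0.0003,0.0094,0.001],[-0.0003,0.0094,0],[-0.0003,0.0094,0],[-0.0003,0.0094,0],[-0.0003,0.0094,0],[0,0.003,0],[0,0,0],[0,0,0]],"twist":[3.6,3.6,3.6,3.6,3.6,0,0,0]}'
python3 -c "
from h import *
a,b=W(-48,88);go(a,b,.081,4)
h=W(-48,-62);p=manip.get_obs()['position'][:2]-h;print(h,a,b,np.linalg.norm(p),np.degrees(np.arctan2(p[1],p[0]))-94)"
```

```text
clock: 5.45
position: [0.5939, 0.1582, 0.079]
ee_rot: [0.68, 0.734, -0.002, -0.003]
ft_force: [-17.8, -0.8, 12.9]
grip_width: 0.176
grasp_force: 28.3
pos [0.5939 0.1582 0.079 ] f [-17.8  -0.8  12.9] clk 5.45 w 0.17606667523793815 tool y deg 4.4 slide [-0.0008 -0.     -0.002 ] twist 0.4
[0.60445401 0.00779458] 0.5939625814221398 0.15742723135008702 0.15080823595772205 0.018085212744324508
```

```bash
python3 -m creep '{"slide":[[0,0.003,0],[0,0,0],[0,0,0]],"twist":[0,0,0]}'
python3 -m creep '{"slide":[[0,-0.003,0],[0,0,0],[0,0,0],[0,0,0],[0,0,0],[0,0,-0.01],[0,0,-0.03],[0,0,-0.04]],"twist":[0,0,0,0,0,0,0,0]}' 45
python3 - <<'E'
from h import *
p,_=manip.camera("side");q,_=manip.camera("top")
c=blob(p,red,(300,200,400,330));d=c[0];print(d,c[1])
print("exp",W(-48,88), "side-ray z.09",onz("side",*d,.09),"start-style",dep("side",_*0+manip.camera("side")[1],*d))
cv2.imwrite("pics/b.png",np.hstack([cv2.resize(q[155:315,265:425],(400,400),interpolation=2),cv2.resize(p[190:350,225:385],(400,400),interpolation=2)]))
a,b=W(-90,-135);go(a,b,.36,4)
E
```

```text
clock: 5.82
position: [0.5942, 0.1583, 0.0787]
ee_rot: [0.68, 0.734, -0.005, -0.005]
ft_force: [-32.5, -1.1, 22.3]
grip_width: 0.173
grasp_force: 30.6
clock: 6.82
position: [0.5969, 0.1571, 0.1602]
ee_rot: [0.68, 0.733, -0.001, -0.0]
ft_force: [1.1, -0.2, 0.7]
grip_width: 0.453
grasp_force: 0.0
[326.63247863 310.03418803] [323 301   9  19 117]
exp [0.59396258 0.15742723] side-ray z.09 [0.5924221  0.15478305 0.09      ] start-style [0.59150387 0.16486303 0.10157065]
pos [0.5988 0.1575 0.1623] f [-0.1 -1.  -0.6] clk 6.975 w 0.4497178090872732 tool y deg 4.3 slide [-0.2222 -0.0469 -0.1982] twist 0.3
```

View pics/b.png

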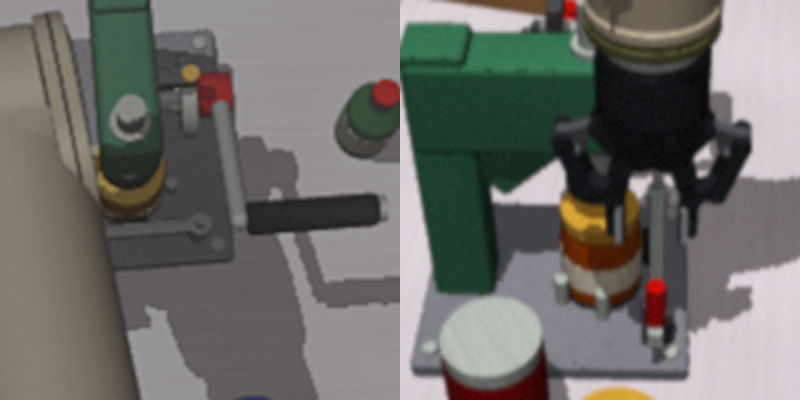

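The bar is shut, parallel to the plate's front, and the post sits where the shut position should be. Next I'll go up and over to the grip with the fingers open 17 mm, so they cradle it.

```bash
python3 -m creep '{"slide":[[0,0,-0.04],[0,0,-0.05],[0,0,-0.05],[0,0,-0.05],[-0.02,-0.005,-0.008],[-0.04,-0.008,0],[-0.04,-0.008,0],[-0.04,-0.008,0]],"twist":[0,0,0,0,0,0,0,0]}' 20 60
python3 -c "
from h import *
go(.569,-.068,.325,4)"
```

```text
clock: 7.98
position: [0.578, 0.0136, 0.3561]
ee_rot: [0.68, 0.733, -0.001, -0.001]
ft_force: [-0.2, 0.2, 0.4]
grip_width: 0.199
grasp_force: 0.0
pos [0.578  0.0136 0.3561] f [-0.2  0.2  0.4] clk 7.975 w 0.19856837156025808 tool y deg 4.3 slide [-0.0807 -0.015   0.0311] twist 0.3
```

```bash
python3 -m creep '{"slide":[[-0.027,-0.005,0],[-0.027,-0.005,0],[-0.027,-0.005,0],[0,0,0.016],[0,0,0.015],[0,0,0]],"twist":[0,0,0,0,0,0]}'
python3 - <<'E'
from h import *
p,_=manip.camera("side");q,_=manip.camera("top")
cv2.imwrite("pics/c.png",np.hstack([cv2.resize(q[155:315,295:455],(400,400),interpolation=2),cv2.resize(p[90:210,285:405],(400,400),interpolation=2)]))
go(.569,-.068,.304,4)
E
```

```text
clock: 8.72
position: [0.5693, -0.0651, 0.3242]
ee_rot: [0.68, 0.734, -0.001, -0.001]
ft_force: [0.5, 0.4, 0.6]
grip_width: 0.201
grasp_force: 0.0
pos [ 0.57   -0.0655  0.326 ] f [ 0.4 -0.5  0. ] clk 8.825 w 0.20338065797392302 tool y deg 4.4 slide [-0.0024 -0.0011  0.022 ] twist 0.4
```

View pics/c.png

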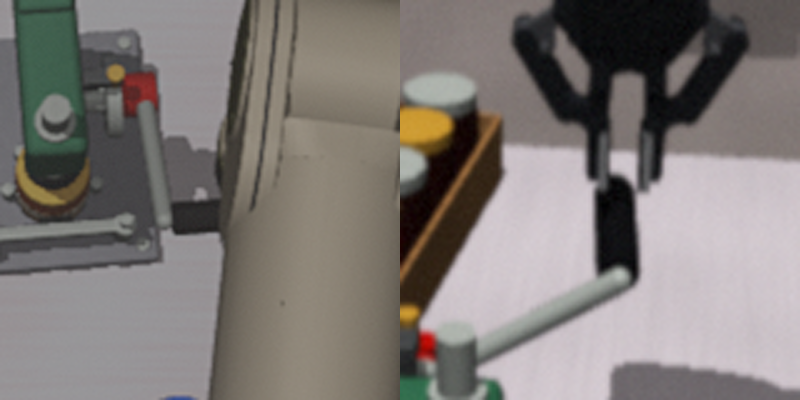

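The fingers straddle the grip's axis, but the gap sits about 3–4 mm too near the robot (gap centre about 625, grip about 616 in the crop). I'll correct that and then contact.

```bash
python3 -m creep '{"slide":[[-0.002,0.003,0.010],[0,0,0.009],[0,0,0.004],[0,0,0]],"twist":[0,0,0,0]}'
python3 -c "
from h import *
go(.57,-.068,.304,4)"
```

```text
clock: 9.32
position: [0.5728, -0.0683, 0.3036]
ee_rot: [0.68, 0.733, 0.0, -0.0]
ft_force: [-2.2, 0.5, 7.0]
grip_width: 0.205
grasp_force: 3.6
pos [ 0.5728 -0.0683  0.3036] f [-2.2  0.5  7. ] clk 9.325 w 0.204868130149381 tool y deg 4.3 slide [ 0.0005 -0.0028 -0.0004] twist 0.3
```

Contact is at the predicted height (7 N). Pressing along the arc.

```bash
python3 -m creep '{"slide":[[0,-0.006,0.012],[0,-0.006,0.013],[0,-0.0045,0.0135],[0,-0.003,0.0135],[0,-0.0015,0.014],[0,0,0]],"twist":[0,0,0,0,0,0]}'
python3 -c "
from h import *
a,b=W(-109.7,-132);go(a,b,.238,4)"
```

```text
clock: 10.07
position: [0.5516, -0.0701, 0.237]
ee_rot: [0.68, 0.733, -0.0, -0.0]
ft_force: [-4.1, -1.4, 5.5]
grip_width: 0.202
grasp_force: 4.1
pos [ 0.5516 -0.0701  0.237 ] f [-4.1 -1.4  5.5] clk 10.075 w 0.20182740965957202 tool y deg 4.3 slide [ 0.004  -0.0035 -0.001 ] twist 0.3
```

```bash
python3 -m creep '{"slide":[[0,-0.001,0.014],[0,0.001,0.014],[0,0.0025,0.014],[0,0.004,0.0135],[0,0.005,0.013],[0,0.0065,0.0125],[0,0,0]],"twist":[0,0,0,0,0,0,0]}'
python3 - <<'E'
from h import *
p,_=manip.camera("side");q,_=manip.camera("top")
cv2.imwrite("pics/d.png",np.hstack([cv2.resize(q[155:315,295:455],(400,400),interpolation=2),cv2.resize(p[170:330,245:405],(400,400),interpolation=2)]))
a,b=W(-90.1,-132);go(a,b,.157,4)
E
```

```text
clock: 10.95
position: [0.5711, -0.0684, 0.157]
ee_rot: [0.68, 0.733, 0.0, 0.001]
ft_force: [-2.7, 0.2, 10.6]
grip_width: 0.199
grasp_force: 6.1
pos [ 0.5709 -0.0684  0.1575] f [-3.9  1.1 10.5] clk 11.05 w 0.19870648748032535 tool y deg 4.3 slide [ 0.0037 -0.0033  0.0005] twist 0.3
```

View pics/d.png

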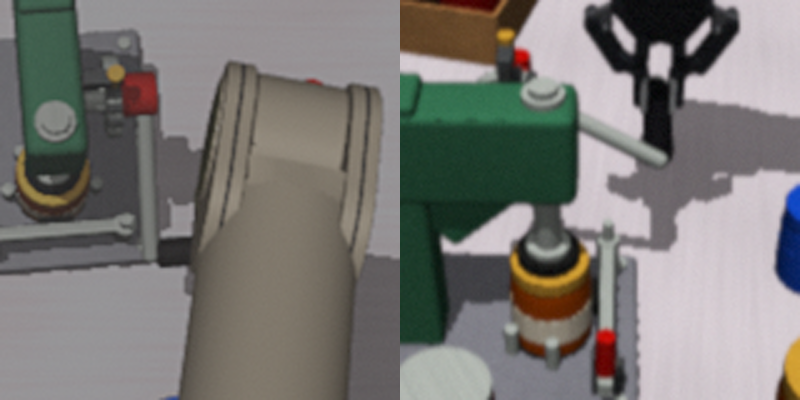

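The pad is seated on the gold lid (crop right: pad at 550,245), the keeper is still shut (post at 605,352) and the lever is down past level. I'll add a little margin and hold.

```bash
python3 -m creep '{"slide":[[0,0.001,0.003],[0,0,0],[0,0,0],[0,0,0],[0,0,0],[0,0,0]],"twist":[0,0,0,0,0,0]}'
```

```text
clock: 11.8
position: [0.5722, -0.0683, 0.155]
ee_rot: [0.68, 0.733, 0.001, 0.001]
ft_force: [-2.9, 0.2, 10.8]
grip_width: 0.197
grasp_force: 6.4
```

```bash
python3 -c "
from workcell import manip
print(manip.hand_in())"
```

```text
the job is handed in; nothing more can be done
None
```

I shut the keeper in its catch and pressed the dial past its third click (about 1.12 rad, worked out from the tool position). I handed the job in with the fingers still holding the grip down at about 11 N. The pad was on the lid in the last picture, but I had no direct reading of the lid height or pad force, and the hand-in returned no verdict.

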